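# Close up three strips in the glue-up board and lock the cam

### The arm

A 7-joint arm with a two-finger parallel gripper is mounted at the origin on a cart in front of the work surface, level with it; the furniture and walls round the work are solid. World frame = base frame: x ahead of the robot, y to its left, z up, the work surface at z = 0. Lengths are in m, angles in rad, forces in N, time in s.
With the tool pointing down it reaches from about 0.425 to 1.025 m from the base axis. Payload 3.6 kg.
Tool frame: the origin (TCP) lies on the centre line of the jaws, within the pads' length; the fingertips stand ahead of it and the grasp point (between the pads) lies 11 mm behind it (robot.nose_length is the z of the fingertips in the tool frame, in m); z points along the fingers, y is the line along which they close (so a half turn about z gives the same grasp; the last joint's range is limited). The gripper opens to 85 mm and grips with 20 to 120 N. Pads are 22 mm wide; open, the fingers measure 114 mm over their backs; the gripper's body (76 mm by 85 mm) begins 54 mm behind the grasp point. The pads swing forward as they close: fully open they stand 13 mm farther back than shut.
Start: joints at [-1.258, 0.591, 0.048, 1.609, -0.033, 0.943, -0.034], TCP at [0.286, 0.666, 0.239] pointing down, gripper open.
Joint ranges: [-2.69, 2.69], [-0.47, 2.24], [-1.27, 1.36], [0.19, 2.51], [-1.53, 4.68], [0.08, 2.07], [-3.09, 3.09]. Speed limits (rad/s): [2.57, 2.57, 3.14, 3.14, 3.14, 3.14, 3.14].

### API

Orientations are given as a 3x3 rotation matrix whose columns are the frame's x, y, z axes.
In Python, from bench import robot, move_gripper, cams, order gives the robot as it stands. Calls block until the motion is done:
- robot.movep(position, orientation): joint-space move of the TCP to a pose.
- robot.move_straight(position, attitude=None, feed=0.15, until_force=None): straight line of the TCP; attitude=None keeps the orientation; feed is the mean speed in m/s. With until_force (N) it stops when the force on the tool has changed by that much, and returns True; else False.
- robot.set_joints(angles): joint-space move.
- move_gripper(opening): opening from 0.0 (shut) to 1.0 (fully open); the grip force is fixed at half the most; returns when the fingers have stopped.
- robot.pause(seconds).
- robot.inverse_kinematics(position, orientation): joint angles nearest the present ones, or None.
- cams.camera(name): name is "scene" or "side" or "wrist"; returns a dict with "img" (480x640x3 uint8, red, green, blue), "z_map" (480x640 float32, m along the optical axis (not along the pixel's ray), 0 where there is no reading), "camera_matrix" (3x3 intrinsics, pixels), "dist" ([k1, k2, p1, p2, k3] as OpenCV has them; the pictures are not rectified), "pose" (4x4, takes a point from camera to world coordinates). Camera axes: x right, y down, z forward; pixel columns grow to the right and rows downward; lengths in m; the calibration is good to about 2 mm. A picture is of the moment at which its call begins.
A pose or a line that the arm cannot do raises robot.Unreachable and nothing moves.
- order.hand_in(): hands the job in; it is judged then, once.
Readings, each from a call of its own:
- robot.get_time(): time.
- robot.get_joint_pos(): joint angles.
- robot.get_dq(): joint speeds.
- robot.get_joint_torque(): joint torques, N m.
- robot.get_eef_pos(): TCP position.
- robot.get_tcp_rot(): TCP orientation.
- robot.get_contact_force(): force on the tool from outside, world axes, zero at the start.
- robot.get_torque(): the same for the moment, N m.
- robot.get_opening(): opening from 0.0 (shut) to 1.0 (fully open).
- robot.get_gripper_force(): force on a finger pad.
Only numpy, scipy, OpenCV 4.12 (cv2) and the standard library are available. Lean on these libraries where they do the work, as an engineer would, in place of code of your own. Each camera call takes 0.05 s, during which the arm holds its last target. There are 200 camera calls.

### The job

Dry-fit the small panel in the glue-up board: sweep the three loose wooden strips into its corner, so that all three lie flat with their ends up against the end stop and their long edges tight together against the fence, then push the cam lever round by its dowel grip until its lobe bears firmly on the outer strip, and leave it locked. Only push, with the fingers: lift no strip off the board, and leave the other things on the bench where they are.

Things in the scene. Friction and masses are not known exactly. Their poses are not given: they have to be found in the camera images.
- corner (a point): inner corner of the fixed glue-up board (grey-faced, wooden fence and end stop), on its bed, 12 mm above the bench (all sizes in mm). x runs along the fence towards the stop (roughly ahead), y square into the fence (roughly left), z up. Fence face: plane y = 0, x from -218 to 8. Stop face: plane x = 0, y from -115 to -4. Both 22 thick, 22 above the bed. Bed: x from -218 to 22, y from -253 to 22
- cam_pivot (a point): pivot bolt of the cam lever, at bed height, 45 short of the stop's face and 185 mm from the fence. The lever's lobe is a disc of radius 25 centred 58 from the pivot, 17 thick, just above the bed; with the lever at 0 it points away from the strips, to 225 degrees counter-clockwise from the corner frame's x. The hub is a disc of radius 16
- cam (a joint): angle of the wooden cam lever, rad: 0 open, grows clockwise seen from above, up to 2.4. It stays where it is left (friction: about 3 N at the grip). The lobe bears on the outer edge of the closed-up strips (80 from the pivot) at about 2.0, turns stiff (15 N at the grip locks it) and drags them towards the stop; if gaps are left it clamps nothing
- cam_grip (a point): middle of the upright dowel grip at the end of the lever's handle: 16 mm across, 32 tall on the 17 thick, 22 wide handle, its top 51 above the bed, 80 from the pivot. With the lever at 0 it lies to 325 degrees from the pivot (counter-clockwise from the corner frame's x), far and right; closing brings it round to the right and then towards the robot
- strip_1_centre (a point): centre (half-way up) of one of three like strips of weathered wood 110 mm long (its own y axis), 35 wide, 20 thick, about 60 g, lying flat and loose on the bed, long side roughly along the fence; in no fixed order
- strip_2_centre (a point): centre (half-way up) of one of three like strips of weathered wood 110 mm long (its own y axis), 35 wide, 20 thick, about 60 g, lying flat and loose on the bed, long side roughly along the fence; in no fixed order
- strip_3_centre (a point): centre (half-way up) of one of three like strips of weathered wood 110 mm long (its own y axis), 35 wide, 20 thick, about 60 g, lying flat and loose on the bed, long side roughly along the fence; in no fixed order
- sanding_block: wooden block wrapped in red abrasive paper, 53 x 185 x 35 mm, lying left of the board; origin under its middle
- wax_tin: round flat wax tin, 78 mm across, 36 high, left of the board; origin under its centre
- cork_block: cork sanding block 58 x 110 x 40 mm, on the bench beyond the board; origin under its centre
- tape_roll: roll of crepe tape lying flat, 97 mm across, 24 high, on the bench at the far right; origin under its centre
- scraper: cabinet scraper, a steel blade with a wooden back, 62 x 145 x 11 mm, lying flat at the near right; origin under its middle

How it is judged:
On the way, in this order (a step that is already met when the one before it is completed fails the run):
1. the strips are swept together in the corner (ends within about 10 mm of the stop, all three within about 12 mm of tight against the fence) while the cam lever is still clear of them (x of each of strip_1_centre, strip_2_centre, strip_3_centre in the frame of corner above -0.065 m and y of each of strip_1_centre, strip_2_centre, strip_3_centre in the frame of corner above -0.0995 m and z of each of strip_1_centre, strip_2_centre, strip_3_centre in the frame of corner below 0.013 m and value of joint cam below 1.4 rad), for 0.1 s.
2. the cam lever is swung onto the strips and bears on them (value of joint cam above 1.8 rad and contact force between cam and anything else above 1 N), for 0.2 s.
At the end, for the whole second after the job is handed in: strips flat on the bed, square to the fence within 0.035 rad, ends within 4 mm of the stop, packed against the fence with at most 2.5 mm of gaps in all; cam lever past 1.8 rad and bearing on the outer strip with over 1 N by itself; strips at rest (all of step 2 and x of each of strip_1_centre, strip_2_centre, strip_3_centre in the frame of corner above -0.059 m and y of each of strip_1_centre, strip_2_centre, strip_3_centre in the frame of corner above -0.09 m and z of each of strip_1_centre, strip_2_centre, strip_3_centre in the frame of corner below 0.013 m and angle between the y axis of each of strip_1_centre, strip_2_centre, strip_3_centre and the x axis of corner, either way round below 0.035 rad and linear speed of each of strip_1, strip_2, strip_3 below 0.01 m/s); the robot touches nothing.
It fails at once if a strip is lifted or carried off the bed (z of any of strip_1_centre, strip_2_centre, strip_3_centre in the frame of corner above 0.022 m).
It fails at once if one of the things lying about (sanding block, wax tin, cork block, tape, scraper) is shifted by more than 3 cm (distance of any of sanding_block, wax_tin, cork_block, tape_roll, scraper from where it was at the start of the episode above 0.03 m).
It also fails if it takes over 59 s, if anything falls off the work surface, if the arm or the gripper's body presses on something with over 40 N, if the wrist force passes 120 N, or if a joint passes its speed limit or range.

## Working session

There is one attempt and no reset: what is moved stays moved. The work goes in short steps, each a Python script; the robot and the scene stay as the last script left them, time stands still between calls to the robot, and variables do not carry over. Pictures are saved under pics/ and viewed, at most 10 in all, crops included, and the job is handed in when it is done.

```bash
ls; mkdir -p pics
python3 - <<'E'
from bench import robot,cams
import cv2,numpy as np
for n in("scene","side"):
    c=cams.camera(n);cv2.imwrite(f"pics/{n}0.png",c["img"][...,::-1]);np.savez(f"{n}0.npz",**c)
    print(n,c["camera_matrix"].round(1).tolist(),np.array(c["dist"]).round(3),c["pose"].round(3).tolist(),c["z_map"][240,320])
print(robot.nose_length,robot.get_time(),robot.get_tcp_rot().round(2).tolist())
E
```

```text
pics
scene [[583.9, 0.0, 313.6], [0.0, 583.9, 230.0], [0.0, 0.0, 1.0]] [-0.111  0.     0.     0.     0.   ] [[0.664, -0.574, 0.48, -0.19], [-0.748, -0.515, 0.419, -0.629], [0.006, -0.637, -0.771, 1.363], [0.0, 0.0, 0.0, 1.0]] 1.7302219
side [[438.9, 0.0, 317.0], [0.0, 438.9, 244.3], [0.0, 0.0, 1.0]] [-0.025  0.     0.     0.     0.   ] [[0.926, -0.198, 0.322, 0.287], [-0.378, -0.488, 0.787, -0.704], [0.001, -0.85, -0.527, 0.558], [0.0, 0.0, 0.0, 1.0]] 1.0343615
0.008 0.1 [[-0.92, 0.39, -0.0], [0.39, 0.92, -0.0], [-0.0, -0.0, -1.0]]
```

View pics/scene0.png

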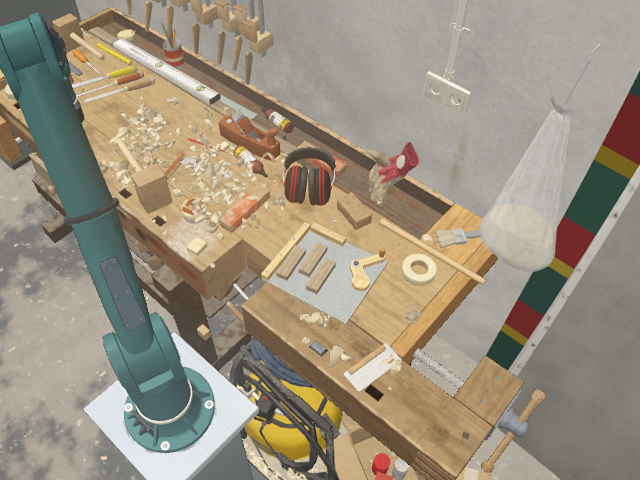

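View pics/side0.png

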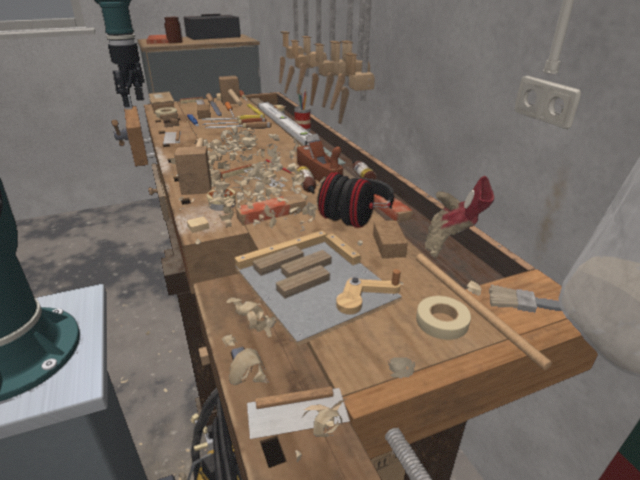

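The scene view shows the board with inner corner near (309,230), strips at (291,262), (311,254) and (321,275), and the lever hub near (361,283). In the side view the corner is near (325,240). Next I get rough positions and look from above.

```bash
cat > h.py <<'E'
import numpy as np,cv2
from bench import robot,cams,move_gripper,order
def ray(c,uv,z):
    p=cv2.undistortPoints(np.array(uv,float).reshape(-1,1,2),c["camera_matrix"],np.array(c["dist"]))[:,0]
    T=c["pose"]; d=np.c_[p,np.ones(len(p))]@T[:3,:3].T
    return T[:3,3]+d*((z-T[2,3])/d[:,2])[:,None]
def proj(c,P):
    T=np.linalg.inv(c["pose"])
    return cv2.projectPoints(np.array(P,float).reshape(-1,3),cv2.Rodrigues(T[:3,:3])[0],T[:3,3],c["camera_matrix"],np.array(c["dist"]))[0][:,0]
def down(a):  # tool down, tool y axis at angle a in world
    y=np.array([np.cos(a),np.sin(a),0]);z=np.array([0,0,-1.]);return np.c_[np.cross(y,z),y,z]
E
python3 - <<'E'
from h import *
for n,uv in (("scene",[(309,230),(265,278),(361,283),(382,251)]),("side",[(325,240),(237,262),(349,297),(396,275)])):
    c=np.load(n+"0.npz");print(n,ray(c,uv,0.03).round(3).tolist())
c=cams.camera("wrist");T=c["pose"];R=robot.get_tcp_rot()
print((R.T@(T[:3,3]-robot.get_eef_pos())).round(3),(R.T@T[:3,:3]).round(3).tolist(),c["camera_matrix"].round(0).tolist())
for x,y in((.7,-.05),(.75,-.1)):
  for z in(.3,.35,.4):
    for a in np.arange(-1.57,1.6,.524):
      q=robot.inverse_kinematics(np.array([x,y,z]),down(a)); print(x,y,z,round(a,2),None if q is None else np.round(q,2).tolist())
E
```

```text
scene [[0.631, 0.106, 0.03], [0.42, 0.082, 0.03], [0.585, -0.127, 0.03], [0.713, -0.103, 0.03]]
side [[0.634, 0.097, 0.03], [0.424, 0.084, 0.03], [0.594, -0.115, 0.03], [0.715, -0.086, 0.03]]
[ 0.069 -0.    -0.135] [[0.001, -0.963, -0.269], [1.0, 0.001, -0.0], [0.001, -0.269, 0.963]] [[361.0, 0.0, 320.0], [0.0, 361.0, 238.0], [0.0, 0.0, 1.0]]
0.7 -0.05 0.3 -1.57 [-0.5, 0.64, 0.84, 1.63, -0.51, 1.11, -1.1]
0.7 -0.05 0.3 -1.05 [-0.48, 0.62, 0.79, 1.63, -0.48, 1.1, -0.61]
0.7 -0.05 0.3 -0.52 [-0.42, 0.59, 0.69, 1.63, -0.41, 1.08, -0.14]
0.7 -0.05 0.3 0.0 [-0.36, 0.56, 0.57, 1.62, -0.34, 1.06, 0.31]
0.7 -0.05 0.3 0.53 [-0.28, 0.54, 0.44, 1.62, -0.25, 1.04, 0.76]
0.7 -0.05 0.3 1.05 [-0.2, 0.52, 0.32, 1.62, -0.18, 1.03, 1.22]
0.7 -0.05 0.3 1.57 [-0.13, 0.51, 0.2, 1.61, -0.11, 1.03, 1.68]
0.7 -0.05 0.35 -1.57 [-0.51, 0.59, 0.85, 1.57, -0.47, 1.19, -1.14]
0.7 -0.05 0.35 -1.05 [-0.49, 0.58, 0.8, 1.57, -0.44, 1.18, -0.64]
0.7 -0.05 0.35 -0.52 [-0.44, 0.55, 0.72, 1.57, -0.38, 1.16, -0.17]
0.7 -0.05 0.35 0.0 [-0.39, 0.53, 0.63, 1.57, -0.33, 1.15, 0.31]
0.7 -0.05 0.35 0.53 [-0.31, 0.5, 0.49, 1.56
[... 1246 characters left out ...]
 -0.1 0.35 0.0 [-0.29, 0.61, 0.63, 1.43, -0.37, 1.22, 0.38]
0.75 -0.1 0.35 0.53 [-0.22, 0.59, 0.5, 1.43, -0.29, 1.2, 0.84]
0.75 -0.1 0.35 1.05 [-0.16, 0.57, 0.39, 1.42, -0.22, 1.19, 1.31]
0.75 -0.1 0.35 1.57 [-0.09, 0.56, 0.27, 1.42, -0.16, 1.18, 1.77]
0.75 -0.1 0.4 -1.57 [-0.4, 0.65, 0.88, 1.37, -0.5, 1.35, -1.09]
0.75 -0.1 0.4 -1.05 [-0.39, 0.64, 0.85, 1.37, -0.48, 1.34, -0.58]
0.75 -0.1 0.4 -0.52 [-0.36, 0.62, 0.79, 1.37, -0.44, 1.33, -0.09]
0.75 -0.1 0.4 0.0 [-0.32, 0.6, 0.69, 1.36, -0.38, 1.31, 0.38]
0.75 -0.1 0.4 0.53 [-0.25, 0.57, 0.56, 1.36, -0.3, 1.3, 0.84]
0.75 -0.1 0.4 1.05 [-0.19, 0.55, 0.45, 1.36, -0.24, 1.29, 1.32]
0.75 -0.1 0.4 1.57 [-0.12, 0.54, 0.33, 1.35, -0.17, 1.28, 1.79]
```

Run:
```python
from h import *
p=robot.get_eef_pos();robot.move_straight(p+[0,0,.12],feed=.2)
robot.movep(np.array([.56,-.02,.32]),down(np.pi/2))
move_gripper(0.0)
robot.pause(.2)
c=cams.camera("wrist");np.savez("w0.npz",**c);cv2.imwrite("pics/w0.png",c["img"][...,::-1])
print(robot.get_time(),robot.get_eef_pos(),c["pose"].round(3)[:3,3], robot.get_opening())
```

```text
4.525 [ 0.55998478 -0.02002647  0.32000106] [ 0.491 -0.02   0.455] -0.0030518725905486527
```

View pics/w0.png

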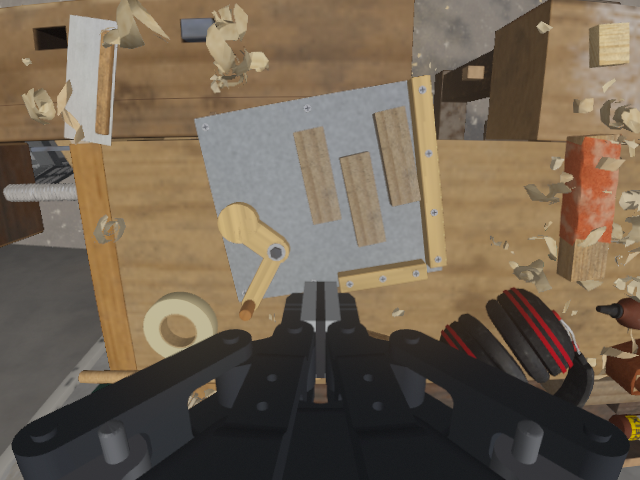

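The wrist view shows everything: corner near (427,262), strips at (317,175), (362,198) and (397,157), hub (276,253) and grip (247,310). Now I measure by masks.

```bash
cat > m.py <<'E'
from h import *
def strips(c,dbg=None,ztop=.032):
    hsv=cv2.cvtColor(c["img"],cv2.COLOR_RGB2HSV)
    S=cv2.GaussianBlur(hsv[...,1],(3,3),0)
    return S
E
python3 - <<'E'
from m import *
c=dict(np.load("w0.npz"));hsv=cv2.cvtColor(c["img"],cv2.COLOR_RGB2HSV)
for n,(u,v) in dict(bed=(270,150),s1=(317,175),s2=(362,198),s3=(397,157),fence=(425,150),stop=(375,277),lev=(240,223),face=(417,200)).items(): print(n,hsv[v-3:v+4,u-3:u+4].reshape(-1,3).mean(0).round(0))
print(hsv[160,395:440].tolist())
E
```

```text
bed [103.  11. 152.]
s1 [ 18.  65. 155.]
s2 [ 17.  66. 156.]
s3 [ 18.  68. 156.]
fence [ 38.  71. 182.]
stop [ 20.  99. 185.]
lev [ 20.  98. 199.]
face [ 38.  46. 148.]
[[18, 69, 156], [18, 68, 154], [18, 69, 155], [17, 70, 157], [18, 67, 156], [17, 68, 157], [17, 71, 154], [16, 71, 151], [17, 74, 145], [17, 74, 144], [17, 77, 149], [19, 66, 154], [18, 63, 157], [18, 59, 160], [17, 61, 160], [17, 62, 157], [18, 60, 158], [17, 62, 153], [17, 57, 152], [17, 24, 148], [18, 24, 127], [18, 106, 99], [18, 110, 102], [18, 108, 104], [18, 111, 113], [19, 110, 156], [19, 99, 188], [20, 98, 195], [20, 97, 194], [20, 97, 195], [20, 95, 198], [20, 96, 199], [20, 97, 198], [20, 98, 197], [20, 99, 196], [19, 97, 195], [20, 98, 196], [19, 96, 196], [20, 97, 197], [20, 96, 196], [20, 98, 193], [19, 99, 190], [21, 93, 191], [19, 101, 172], [18, 106, 157]]
```

```bash
cat > m.py <<'E'
from h import *
def fit(P):
    l=cv2.fitLine(np.float32(P[:,:2]),cv2.DIST_HUBER,0,.001,.001).ravel();d=l[:2].astype(float)
    return l[2:].astype(float),d
def masks(c):
    hsv=cv2.cvtColor(c["img"],cv2.COLOR_RGB2HSV).astype(int);H,S,V=hsv[...,0],hsv[...,1],hsv[...,2]
    return ((S>84)&(V>165)&(H<25)), ((S>40)&(S<84)&(V>100)&(H>10)&(H<25))
def strips(c,W2C,box=(-.23,-.005,-.17,-.0)):
    """strip list: (x,y,angle) in corner frame"""
    _,m=masks(c);m=cv2.morphologyEx(m.astype(np.uint8),cv2.MORPH_OPEN,np.ones((5,5)))
    out=[]
    for k in cv2.findContours(m,cv2.RETR_EXTERNAL,cv2.CHAIN_APPROX_NONE)[0]:
        if cv2.contourArea(k)<800: continue
        P=ray(c,k[:,0],.028);Q=(np.c_[P,np.ones(len(P))]@W2C.T)[:,:3]
        (x,y),(w,h),_=r=cv2.minAreaRect(np.float32(Q[:,:2]*1000))
        if box[0]<x/1e3<box[1] and box[2]-.05<y/1e3<box[3]+.02:
            b=cv2.boxPoints(r);e=max((b[1]-b[0],b[2]-b[1]),key=np.linalg.norm)
            a=np.arctan2(e[1],e[0]);a=(a+np.pi/2)%np.pi-np.pi/2
            out.append((x,y,max(w,h),min(w,h),a))
    return np.array(sorted(out,key=lambda s:-s[1]))
E
python3 - <<'E'
from m import *
c=dict(np.load("w0.npz"));top,_=masks(c)
F=[(np.argmax(top[v,405:440])+405-.5,v) for v in range(100,250,3)]
G=[(u,np.argmax(top[262:295,u])+262-.5) for u in range(348,412,3)]
p1,d1=fit(ray(c,F,.034));p2,d2=fit(ray(c,G,.034))
a1=np.arctan2(*(d1*np.sign(d1[0]))[::-1]);a2=np.arctan2(*(d2*np.sign(d2[1]))[::-1])-np.pi/2
t=np.linalg.solve(np.c_[d1,-d2],p2-p1);o=p1+t[0]*d1
print("corner",o,a1,a2)
a=.7*a1+.3*a2
C=np.eye(4);C[:2,:2]=[[np.cos(a),-np.sin(a)],[np.sin(a),np.cos(a)]];C[:3,3]=[*o,.012];np.save("C.npy",C);W=np.linalg.inv(C)
print(strips(c,W).round(3))
f=lambda uv,z:(W@np.append(ray(c,[uv],z)[0],1))[:3].round(4)
# checks: bolt (-45,-185), lobe, grip, bed corner (-218,-253) , fence near end
print("hub",f((276,253),.034),"lobe",f((238,223),.03),"grip top",f((246,316),.06),"bedcorner",f((196,119),.012),"fence end",f((413,80),.034),"stop end",f((339,275),.034))
for x in[(-.045,-.185,.02),(-.218,-.253,0),(-.045+.08*np.cos(np.radians(325)),-.185+.08*np.sin(np.radians(325)),.051)]: print(proj(c,(C@[*x,1])[:3]).round(1))
E
```

```text
corner [0.64017546 0.11690266] 0.17099147271657347 0.1689608920252743
[[-1.33661e+02 -2.39340e+01  1.10600e+02  3.57080e+01  6.20000e-02]
 [-9.02800e+01 -7.15160e+01  1.11159e+02  3.51670e+01  5.30000e-02]
 [-1.27189e+02 -1.20373e+02  1.10325e+02  3.47000e+01  3.80000e-02]]
hub [-0.0448 -0.1863  0.022 ] lobe [-0.0888 -0.2249  0.018 ] grip top [ 0.0204 -0.2341  0.048 ] bedcorner [-0.2177 -0.251   0.    ] fence end [-0.2147  0.0013  0.022 ] stop end [-0.0032 -0.1145  0.022 ]
[[277.2 252.2]]
[[194.3 119. ]]
[[248.1 316.9]]
```

Measurements agree with the given geometry within about 2 mm. Now the first sweep towards the fence, with two parted fingers.

```bash
cat >> m.py <<'E'
C=np.load("C.npy");W=np.linalg.inv(C);A=np.arctan2(C[1,0],C[0,0])
def P(x,y,h): return (C@[x/1e3,y/1e3,h/1e3+robot.nose_length,1])[:3]   # mm, h = tip height above bed
def here(): return (W@np.append(robot.get_eef_pos(),1))[:3]*1e3
def push(x,y,h,F=None,feed=.06):
    r=robot.move_straight(P(x,y,h),feed=feed,until_force=F)
    f=C[:3,:3].T@robot.get_contact_force();print("at",here().round(1),"hit",r,"F",f.round(1),"t",round(robot.get_time(),1));return r
def look(name,x=-110,y=-140,h=240):
    robot.movep(P(x,y,h),down(A+np.pi/2));robot.pause(.15)
    c=cams.camera("wrist");cv2.imwrite(f"pics/{name}.png",c["img"][...,::-1]);np.savez(name+".npz",**c);return c
E
python3 - <<'E'
from m import *
move_gripper(.66)
robot.movep(P(-115,-168,60),down(A))
push(-115,-168,3,F=8,feed=.1)
push(-115,-112,3,F=12)
h=here();push(h[0],h[1]-6,3);push(h[0],h[1]-6,70,feed=.2)
c=look("w1");print(robot.get_opening(),robot.get_time());print(strips(c,W).round(3))
E
```

```text
at [-114.6 -168.2   11.3] hit False F [-0.2 -0.   0.9] t 6.8
at [-115.4 -117.5   11.1] hit True F [-0.3 -0.6 -0.2] t 7.7
at [-115.6 -123.6   10.9] hit False F [ 0.3 -0.7  0.1] t 7.9
at [-115.3 -123.    78.3] hit False F [-0.   0.6 -0.8] t 8.4
0.6584573100221504 9.65
[[-1.11091e+02 -5.28970e+01  1.53552e+02  1.06320e+02  3.00000e-03]]
```

View pics/w1.png

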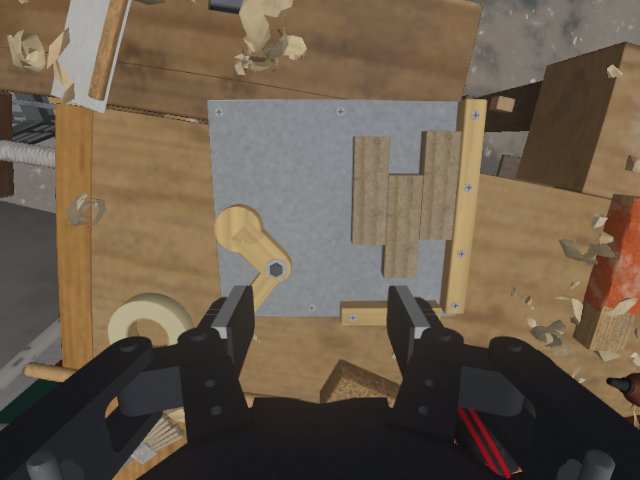

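The view shows the three strips packed against the fence (columns 352–460) with staggered ends, and the cam untouched. Next I push the ends.

Run:
```python
from m import *
R=down(A+np.pi/2)
robot.movep(P(-210,-52.5,50),R)
push(-210,-52.5,3,F=8,feed=.1)
push(-116,-52.5,3,F=14)
h=here();push(h[0]-8,-52.5,3);push(h[0]-10,-52.5,40,feed=.2)
move_gripper(0.)
push(-170,-52.5,40,feed=.2);push(-170,-52.5,4,F=8,feed=.1)
push(-116,-52.5,4,F=14)
h=here();push(h[0]-8,-52.5,4);push(h[0]-8,-52.5,60,feed=.2)
move_gripper(.66)
robot.movep(P(-60,-140,60),down(A))
```

```text
at [-209.4  -52.8   11.3] hit False F [-0.6 -0.2  0.7] t 11.2
at [-121.2  -52.5   10.6] hit False F [-7.4 -0.6  4.6] t 12.9
at [-128.5  -52.4   11.2] hit False F [0.1 0.3 0.5] t 13.3
at [-129.5  -52.4   49. ] hit False F [ 0.2 -0.6  0.2] t 13.6
at [-171.2  -52.6   48. ] hit False F [ 1.8 -0.   0.2] t 14.5
at [-169.5  -52.5   11.8] hit False F [0.2 0.5 0.5] t 15.0
at [-120.6  -52.4   11.5] hit False F [-6.5  0.1  4.2] t 16.1
at [-128.   -52.5   12.1] hit False F [ 0.9 -0.6 -0.1] t 16.4
at [-127.4  -52.4   68.9] hit False F [ 0.2 -0.2  0.4] t 16.9
```

Run:
```python
from m import *
push(-60,-138,3,F=8,feed=.1)
push(-60,-110,3,F=14)
h=here();push(h[0],h[1]-8,3);push(h[0],h[1]-10,70,feed=.2)
c=look("w2");print(robot.get_time());print(strips(c,W).round(3))
```

```text
at [ -59.9 -138.3   11.1] hit False F [-0.4 -0.1  0.4] t 19.1
at [ -59.8 -117.7   11.6] hit True F [ 0.  -0.7  0.9] t 19.5
at [ -59.8 -125.9   11. ] hit False F [ 1.  -0.5  0.2] t 19.8
at [ -59.6 -127.2   78.4] hit False F [ 0.8  0.7 -0.5] t 20.3
21.5083
[[-5.51580e+01 -1.30950e+01  1.10396e+02  2.60590e+01  8.00000e-03]
 [-5.64300e+01 -6.64180e+01  1.11822e+02  7.95470e+01  8.00000e-03]]
```

View pics/w2.png

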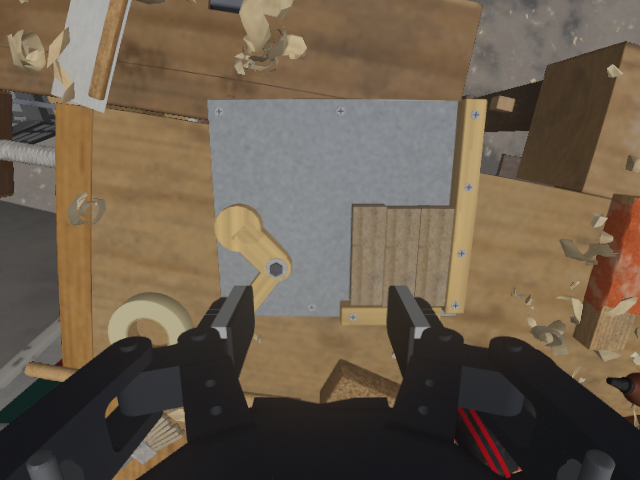

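Strips are square in the corner at rows 205–307, and the outer one is about 1–2 mm short of the stop. Now the cam.

```bash
cat >> m.py <<'E'
def pose(q,gap=0,h=23):
    th=np.radians(325)-q;t=np.array([np.sin(th),-np.cos(th)])
    xy=np.array([-45,-185])+80*np.array([np.cos(th),np.sin(th)])-(19+gap)*t
    return P(*xy,h),down(A+th-np.pi),t
E
python3 - <<'E'
from m import *
for q in(0,1,2,2.4):
    p,R,t=pose(q);print(q,np.round(robot.inverse_kinematics(p,R),2))
move_gripper(0.)
p,R,_=pose(0,14,75);robot.movep(p,R)
robot.move_straight(pose(0,14)[0],feed=.12)
robot.pause(.1)
f0=C[:3,:3].T@robot.get_contact_force();print("F0",f0.round(1),robot.get_time())
for q in np.r_[0:1.75:.25,1.75:2.45:.06]:
    p,R,t=pose(q);robot.move_straight(p,attitude=R,feed=.08)
    f=C[:3,:3].T@robot.get_contact_force()-f0
    print(round(q,2),here().round(0),"tang",round(-f[:2]@t,1),f.round(1),round(robot.get_time(),1))
    if -f[:2]@t>18 or robot.get_time()>45:break
E
```

```text
0 [ 0.01  0.81  0.07  1.74 -0.1   0.6   2.85]
1 [-0.02  0.79  0.27  1.84 -0.37  0.56  2.19]
2 [-0.09  0.74  0.35  2.03 -0.55  0.46  1.39]
2.4 [-0.16  0.74  0.41  2.09 -0.67  0.44  1.07]
F0 [0.1 0.1 0.3] 23.6917
0.0 [  31. -217.   31.] tang -0.3 [-0.3 -0.2 -0.7] 24.0
0.25 [  22. -233.   31.] tang -0.5 [ 0.2 -0.9 -0.4] 24.4
0.5 [   8. -248.   31.] tang 0.3 [ 0.3  0.  -0.4] 24.8
0.75 [ -10. -259.   31.] tang 0.1 [ 0.2 -0.8 -1. ] 25.2
1.0 [ -29. -266.   31.] tang -0.0 [-0.  -0.4 -0.4] 25.6
1.25 [ -50. -267.   31.] tang -0.4 [-0.5 -0.4  0.5] 26.1
1.5 [ -70. -263.   31.] tang -0.2 [-0.4 -0.3 -0.2] 26.5
1.75 [ -88. -255.   31.] tang 0.1 [-0.7 -0.8 -0.3] 26.9
1.81 [ -92. -253.   31.] tang 2.0 [ 1.5 -1.4 -0.1] 27.1
1.87 [ -96. -249.   31.] tang 1.4 [ 1.4 -0.7  1.2] 27.4
1.93 [-100. -246.   31.] tang 1.9 [ 1.3 -1.5  0.6] 27.6
1.99 [-104. -242.   31.] tang 1.5 [ 1.1 -1.1  1.8] 27.9
2.05 [-106. -240.   31.] tang 4.6 [ 2.6 -3.9 -1. ] 28.1
2.11 [-107. -240.   32.] tang 11.7 [  5.9 -10.1  -7.8] 28.4
2.17 [-108. -241.   32.] tang 18.8 [  9.9 -16.4 -14.8] 28.6
```

Run:
```python
from m import *
p,R,t=pose(2.0,14);robot.move_straight(p,feed=.06)
robot.move_straight(p+[0,0,.1],feed=.2)
print((C[:3,:3].T@robot.get_contact_force()).round(1))
c=look("w3");print(robot.get_time());print(strips(c,W).round(3))
```

```text
[-0.4  0.4  0.1]
30.7917
[[-5.50630e+01 -1.31550e+01  1.11403e+02  2.63930e+01  6.00000e-03]
 [-5.59500e+01 -6.58880e+01  1.13526e+02  7.88930e+01  2.20000e-02]]
```

View pics/w3.png

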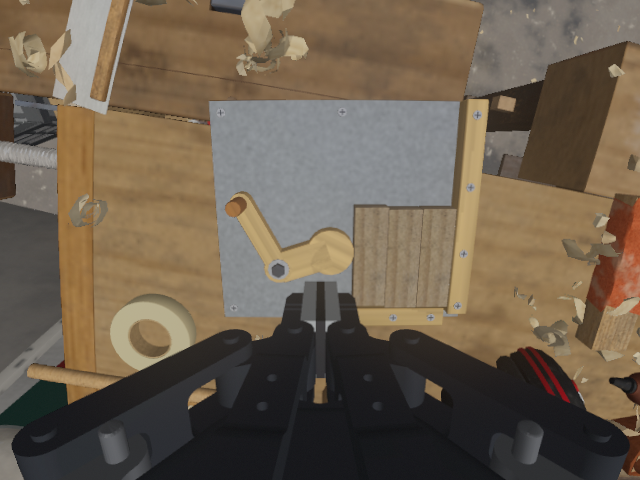

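Run:
```python
from m import *
c=dict(np.load("w3.npz"));f=lambda uv,z:(W@np.append(ray(c,[uv],z)[0],1))[:3]*1e3
hsv=cv2.cvtColor(c["img"],cv2.COLOR_RGB2HSV)
print(hsv[208,228:246].tolist())
g=f((236,206),.063);b=f((278,270),.034);l=f((332,251),.029)
print(g.round(1),b.round(1),l.round(1))
for p in(g,l):
    v=p[:2]-[-45,-185];print(np.hypot(*v),np.degrees(np.arctan2(v[1],v[0]))%360)
im=c["img"][190:330,200:480,::-1];cv2.imwrite("pics/w3c.png",cv2.resize(im,None,fx=2.8,fy=2.8,interpolation=cv2.INTER_CUBIC))
# strip near-end edges along each strip column
for u in range(358,455,8): 
    col=hsv[190:225,u,1].astype(int);v=190+np.argmax(col>45);print(u,f((u,v),.032)[:2].round(1))
```

```text
[[15, 150, 163], [15, 147, 163], [15, 149, 161], [15, 145, 158], [15, 146, 154], [15, 145, 151], [15, 145, 153], [15, 145, 155], [15, 143, 157], [15, 145, 158], [15, 144, 158], [15, 142, 158], [14, 147, 135], [14, 141, 119], [14, 143, 118], [14, 141, 116], [14, 140, 115], [15, 125, 131]]
[-119.7 -219.7   51. ] [ -45.5 -186.3   22. ] [ -64.9 -128.9   17. ]
82.37415271938292 204.92812029197452
59.47696304623749 109.53127205266648
358 [-114.7 -102.9]
366 [-114.6  -94.8]
374 [-114.6  -86.6]
382 [-114.6  -78.5]
390 [-112.6  -70.2]
398 [-112.6  -62. ]
406 [-112.6  -53.8]
414 [-112.6  -45.5]
422 [-113.6  -37.4]
430 [-113.6  -29.1]
438 [-113.6  -20.8]
446 [-113.6  -12.5]
454 [-130.1   -5.7]
```

View pics/w3c.png

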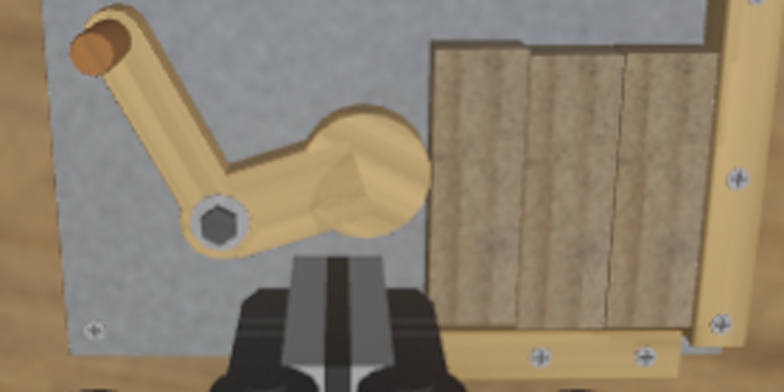

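The crop shows the lobe bearing on the outer strip (cam about 2.05 rad) with no visible gaps. The outer strip's end is 1–2 mm behind the others. I nudge its end to the stop, which also tightens the cam, and re-press the lever.

Run:
```python
from m import *
R=down(A+np.pi/2)
robot.movep(P(-140,-92,60),R);push(-140,-92,4,F=8,feed=.1)
push(-115,-92,4,F=18,feed=.04)
h=here();push(h[0]-10,-92,4);push(h[0]-10,-92,75,feed=.2)
p,R,_=pose(1.95,16,75);robot.movep(p,R);robot.move_straight(pose(1.95,16)[0],feed=.12);robot.pause(.1)
f0=C[:3,:3].T@robot.get_contact_force()
for q in np.r_[1.95:2.5:.06]:
    p,R,t=pose(q,0,25);robot.move_straight(p,attitude=R,feed=.06)
    f=C[:3,:3].T@robot.get_contact_force()-f0
    print(round(q,2),"tang",round(-f[:2]@t,1),f.round(1),round(robot.get_time(),1))
    if -f[:2]@t>22 or robot.get_time()>48:break
p,R,t=pose(2.0,16,25);robot.move_straight(p,feed=.06)
robot.move_straight(p+[0,0,.1],feed=.2)
c=look("w4");print(robot.get_time())
hsv=cv2.cvtColor(c["img"],cv2.COLOR_RGB2HSV)
f=lambda uv,z:(W@np.append(ray(c,[uv],z)[0],1))[:3]*1e3
for u in range(358,455,16):
    col=hsv[190:225,u,1].astype(int);v=190+np.argmax(col>45);print(u,f((u,v),.032)[:2].round(1))
im=c["img"][190:330,200:480,::-1];cv2.imwrite("pics/w4c.png",cv2.resize(im,None,fx=2.8,fy=2.8,interpolation=cv2.INTER_CUBIC))
```

```text
at [-139.5  -92.3   12.4] hit False F [-0.2  1.2  0.2] t 32.3
at [-122.6  -91.7   11.4] hit False F [-12.   -1.8   7.6] t 33.0
at [-131.7  -92.    12.2] hit False F [-0.5 -0.6 -0.1] t 33.5
at [-132.   -91.7   83.1] hit False F [-0.3 -0.7 -0.2] t 34.0
1.95 tang 0.4 [ 0.7 -0.  -0.1] 35.8
2.01 tang 0.3 [-0.3 -0.5  0.8] 36.1
2.07 tang 4.8 [ 2.6 -4.1 -0.2] 36.3
2.13 tang 11.3 [ 6.3 -9.6 -8.1] 36.6
2.19 tang 19.3 [ 10.2 -16.8 -15.1] 36.8
2.25 tang 24.7 [ 12.2 -22.2 -17.5] 37.1
39.4083
358 [-114.4 -102.7]
374 [-114.4  -86.4]
390 [-112.4  -70. ]
406 [-112.4  -53.6]
422 [-113.4  -37.2]
438 [-113.4  -20.6]
454 [-129.9   -5.5]
```

View pics/w4c.png

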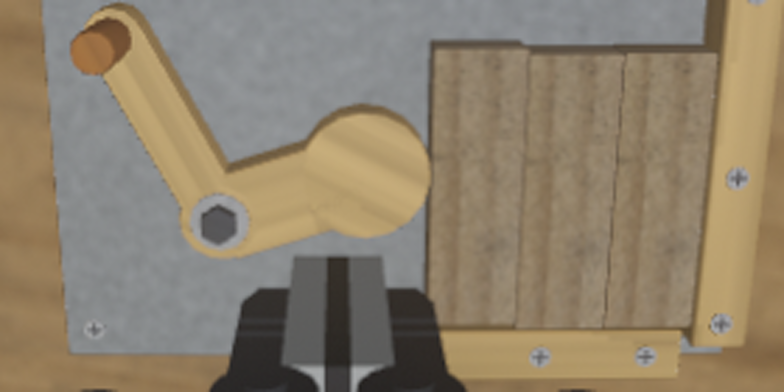

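The picture shows the lobe tight on the outer strip, the strips packed and square, and the end offset at most 2 mm. The hand is clear, so I hand in.

```bash
python3 -c "
from bench import order
print(order.hand_in())"
```

```text
the job is handed in; nothing more can be done
None
```

The job is handed in, with no verdict returned: the three strips look packed square against the fence and stop (outer strip's end up to about 2 mm short, within the 4 mm allowed), and the cam is locked on the outer strip at about 2.05 rad after a push of roughly 25 N at the grip.

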